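# Fetch a filter from the touch-latch spares locker

### The job

Press the free edge of the small locker's lid down until the touch latch clicks, then catch the lid as it springs up and let it rise gently under your hand, never letting it fly open. With the lid standing open, take out the filter canister and set it down (do not drop it) upright in the empty pocket of the blue tray, let go, and leave the other filters, the screwdriver and the wrench where they lie.

Things in the scene. Friction and masses are not known exactly. Their poses are not given: they have to be found in the camera images.
- lid (a joint): lid angle (rad): 0 shut and latched; negative = pressed in (latch lets go at about -0.035, 6 mm at the disc; stop at -0.06, 10 mm; takes 9 to 12 N at the disc); positive = open, stop at 1.75, where its spring holds it. Clicked, the spring lifts with 5 N at the disc; loose from shut it flies up at 4 rad/s (over 2.5 counts as flung); from 0.85 rad on it is slow enough to let go
- lid_push (a point): where to press: centre of the upper face of a black rubber disc (40 mm diameter, 2 mm thick) on the aluminium lid, 30 mm in from the lid's free edge, 170 mm from the hinge line, 142 mm above the work surface when shut. Moves with the lid. x axis along the hinge, y from the free edge towards the hinge, z out of the lid's top
- lid_hinge (a point): middle of the hinge line, on the side of the locker away from the disc, 135 mm above the work surface. The lid is 180 mm along the hinge, 200 mm from hinge to free edge and 10 mm thick; the hinge line is this point's x axis (turns with the lid)
- locker: fixed grey metal locker, origin at the centre of its underside: 200 mm (own x, along the hinge) by 220 mm (own y); side walls (x = +-100 mm) 140 mm high, front wall 118 mm. Hinge at its +y side, disc and latch at -y. Inside 184 by 204 mm, floor 8 mm up. The open lid reaches 200 mm above the hinge, leaning a little outwards
- filter_mid (a point): centre (half-way up) of the filter to fetch: upright dark steel cylinder, 62 mm diameter, 105 mm tall, 0.3 to 0.55 kg, tapering to 52 mm over its top 15 mm; loose on the locker's floor under the lid, its top 113 mm above the work surface, at least 40 mm free on either side along the locker's x. z axis up along it
- filter: the same filter canister, origin at the centre of its underside
- tray: fixed blue open tray, origin at the centre of its underside: 110 mm (own x) by 320 mm (own y), 45 mm high, floor 5 mm; two dividers make three pockets in a row along y, about 100 mm square, centres 105 mm apart. A grasp closing along its own x keeps clear of the neighbours
- pad_top (a point): centre of the upper face of a thin black rubber disc (80 mm diameter) lying fixed on the floor of the empty pocket, 7 mm above the work surface; the filter goes on it
- stock_a_mid (a point): one of two loose stock filters, same kind and size as the locker's filter (62 mm diameter, 105 mm tall), standing in the tray's other two pockets; must stay there. Site at its centre
- stock_b_mid (a point): one of two loose stock filters, same kind and size as the locker's filter (62 mm diameter, 105 mm tall), standing in the tray's other two pockets; must stay there. Site at its centre
- screwdriver: bystander: loose screwdriver 200 mm long lying between locker and tray
- wrench: bystander: loose wrench 170 mm long lying on the robot's side of the tray
Mind the look-alikes: they are no part of the job. Several things look just like the part that bears pad_top: the one meant starts farthest to the robot's right.

How it is judged:
On the way, in this order (a step that is already met when the one before it is completed fails the run):
1. the lid is pressed in at its free edge (value of joint lid below -0.025 rad).
2. the lid has come up and stands open (value of joint lid above 1.5 rad), for 0.1 s.
3. the filter is lifted out above the locker's rim (height (world z) of filter above 0.12 m), for 0.1 s.
At the end, for the whole second after the job is handed in: the filter stands upright (within 0.1 rad) and still on the floor of the empty pocket, within 26 mm of the pad's centre and its foot under 13 mm above the work surface; the lid stands open (over 1.4 rad) (horizontal distance between filter_mid and pad_top below 0.026 m and height (world z) of filter below 0.013 m and angle between filter's own z axis and vertical below 0.1 rad and linear speed of filter below 0.02 m/s and value of joint lid above 1.4 rad); the robot touches nothing.
It fails at once if the lid flies open (over 2.5 rad/s) (velocity of joint lid above 2.5 rad/s).
It fails at once if the filter is dropped (falls at over 0.6 m/s out of the hand) (linear speed of filter above 0.6 m/s and contact force between filter and the fingers below 0.1 N).
It fails at once if a stock filter, the screwdriver or the wrench is shifted by over 30 mm (distance of any of stock_a_mid, stock_b_mid, screwdriver, wrench from where it was at the start of the episode above 0.03 m).
It fails at once if a stock filter is tipped over (angle between any of stock_a_mid, stock_b_mid's own z axis and vertical above 0.4 rad).
It also fails if it takes over 54 s, if anything falls off the work surface, if the arm or the gripper's body presses on something with over 40 N, if the wrist force passes 120 N, or if a joint passes its speed limit or range.

### The arm

A 7-joint arm with a two-finger parallel gripper is mounted at the origin on the work surface. World frame = base frame: x ahead of the robot, y to its left, z up, the work surface at z = 0. Lengths are in m, angles in rad, forces in N, time in s.
With the tool pointing down it reaches from about 0.35 to 0.9 m from the base axis. Payload 8.1 kg.
Tool frame: the origin (TCP) lies at the centre of the arm's flange, where the gripper is bolted on; the fingertips stand 178 mm ahead of it and the grasp point (between the pads) lies 159 mm ahead of it; z points along the fingers, y is the line along which they close (so a half turn about z gives the same grasp; the last joint's range is limited). The gripper opens to 92 mm and grips with 3 to 60 N. Pads are 19 mm wide; open, the fingers measure 130 mm over their backs; the gripper's body (75 mm by 190 mm) begins 47 mm behind the grasp point.
Start: joints at [-1.414, 0.434, 0.025, 1.573, -0.012, 1.134, -0.075], TCP at [0.161, 0.604, 0.405] pointing down, gripper open.
Joint ranges: [-2.62, 2.62], [-0.44, 2.09], [-1.27, 1.32], [0.08, 2.57], [-1.32, 4.46], [0.12, 2], [-2.74, 2.74]. Speed limits (rad/s): [2.22, 2.22, 3.01, 3.01, 3.14, 3.14, 3.14].

### API

Orientations are given as a rotation vector (axis times angle).
In Python, from cell import arm gives the robot as it stands. The module is installed in compiled form; this text tells all that it offers.
- The arm moves only by the shell command python3 -m inch 'ROWS' [FORCE]. ROWS is text: rows parted by semicolons, each of 5 numbers parted by spaces: the shift along the tool's x, y, z in m, then the turn about the tool's z in rad, then the finger opening in m, from 0 to 0.0918. In form: x y z roll fingers; .... A call has 1 to 5 rows; each row is the pose to reach, as a shift and turn from the pose commanded when the call began, along the tool's axes at that moment; what a row does not reach only later rows make up. A row lasts 1/10 s, in which the tool goes at most 50 mm and 8.59 degrees, less where a joint would pass 70% of its speed; a pose out of reach is approached as far as the arm can. A call with a gripper value outside its range is refused whole. The fingers move at their own pace and stop on an object; FORCE is the grip in N (left out, the last holds). Time passes only in rows, so rows that repeat a pose let the fingers close. It gives the time, the measured TCP pose, the force, the opening and the grip force at its end, in the units of the state.
- arm.observe(): the state, without advancing time (a new reading comes with each control period).
- arm.get_image(name): name is "scene" or "top"; returns the picture (400x640x3 uint8, red, green, blue); there is no depth.
- arm.get_calibration(name): a dict with "intrinsics" (3x3 intrinsics, pixels), "pose" (4x4, takes a point from camera to world coordinates). Camera axes: x right, y up, looking along -z (the intrinsics and any distortion apply to the point x, -y, -z); pixel columns grow to the right and rows downward; lengths in m; the calibration is good to about 2 mm. A picture is of the moment at which its call begins. get_calibration takes no time and is no camera call.
- arm.sign_off(): hands the job in; it is judged then, once.
Trained networks look in the newest picture that a camera, given by its name, has taken for a name from the list of things; names that differ only in an ending like _2 or _b are one class to them, and where a whole thing is asked for, a point or a joint stands for the part that bears it (a point fixed in the world has none). Each returns a list of dicts, best first, with "conf" (0 to 1); they miss things now and then, are a little off and sometimes report something else, mostly with a low value. They report only what shows in the picture. A call takes as long as a camera call. They do not tell look-alikes from the thing itself.
- arm.look_for(camera, query): "point" ([row, column] in pixels, amid what is visible of it).
- arm.silhouettes(camera, query): "region" (400x640 bool, what is visible of it) and "point" ([row, column] in pixels, amid what is visible of it).
- arm.place_of(camera, query): "point" ([row, column] in pixels: a listed point, or the origin of a listed thing).
The state is a dict: "clock": time; "joints": joint angles; "dq": joint speeds; "joint_efforts": joint torques, N m; "position": TCP position; "ee_rot": TCP orientation; "force": force on the tool from outside, world axes, zero at the start; "ft_torque": the same for the moment, N m; "width": opening from 0.0 (shut) to 1.0 (fully open); "gripper_force": force on a finger pad.
Only numpy, scipy, OpenCV 4.12 (cv2) and the standard library are available. Lean on these libraries where they do the work, as an engineer would, in place of code of your own. Each camera call takes 0.05 s, during which the arm holds its last target. There are 200 camera calls.

## Working session

There is one attempt and no reset: what is moved stays moved. The work goes in short steps, Python scripts to look and compute and a shell command to move; the robot and the scene stay as the last step left them, time stands still between calls to the robot, and variables do not carry over. Pictures are saved under pics/ and viewed, at most 10 in all, crops included, and the job is handed in when it is done.

```bash
mkdir -p pics; cat > h.py <<'E'
import numpy as np, cv2
from cell import arm
from scipy.spatial.transform import Rotation as R
def ray(cam,p):
    c=arm.get_calibration(cam); K=np.array(c["intrinsics"]); T=np.array(c["pose"])
    d=np.linalg.inv(K)@[p[1],p[0],1]; d=T[:3,:3]@(d*[1,-1,-1]); return T[:3,3],d
def at(cam,p,z):
    o,d=ray(cam,p); return o+d*(z-o[2])/d[2]
def proj(cam,X):
    c=arm.get_calibration(cam); K=np.array(c["intrinsics"]); T=np.array(c["pose"])
    q=T[:3,:3].T@(np.array(X)-T[:3,3]); q=K@(q*[1,-1,-1]); return q[[1,0]]/q[2]
E
python3 - <<'E'
from h import *
for c in("scene","top"):
    im=arm.get_image(c); cv2.imwrite(f"pics/{c}0.png",im[...,::-1])
    print(c,np.round(arm.get_calibration(c)["pose"],3).tolist())
    for q,z in(("lid_push",.142),("lid_hinge",.135),("locker",0),("tray",0),("pad_top",.007),("stock_a_mid",.0575),("screwdriver",.01),("wrench",.005),("filter_mid",.06)):
        for r in arm.place_of(c,q)[:4]: print(c,q,round(r["conf"],2),np.round(r["point"]),at(c,r["point"],z).round(3))
s=arm.observe(); print(s); print(R.from_rotvec(s["ee_rot"]).as_matrix().round(3))
E
```

```text
scene [[0.793, -0.391, 0.467, 0.986], [0.609, 0.488, -0.626, -0.6], [0.017, 0.78, 0.625, 0.744], [0.0, 0.0, 0.0, 1.0]]
scene lid_push 0.96 [163. 337.] [0.486 0.137 0.142]
scene lid_hinge 0.7 [137. 386.] [0.511 0.33  0.135]
scene locker 0.92 [192. 357.] [0.495 0.231 0.   ]
scene tray 0.91 [304. 258.] [ 0.544 -0.216  0.   ]
scene tray 0.43 [334. 217.] [ 0.531 -0.316  0.   ]
scene pad_top 0.97 [356. 324.] [ 0.727 -0.229  0.007]
scene pad_top 0.84 [336. 219.] [ 0.542 -0.32   0.007]
scene pad_top 0.78 [255. 193.] [ 0.336 -0.211  0.007]
scene stock_a_mid 0.93 [285. 258.] [ 0.547 -0.212  0.057]
scene stock_a_mid 0.5 [252. 290.] [ 0.537 -0.101  0.057]
scene screwdriver 0.91 [219. 298.] [0.447 0.031 0.01 ]
scene screwdriver 0.23 [139. 386.] [0.42  0.511 0.01 ]
scene wrench 0.56 [292. 210.] [ 0.445 -0.258  0.005]
top [[-0.001, 0.986, -0.169, 0.32], [-1.0, -0.001, -0.001, 0.026], [-0.001, 0.169, 0.986, 1.219], [0.0, 0.0, 0.0, 1.0]]
top lid_push 0.67 [208. 273.] [0.478 0.154 0.142]
top lid_hinge 0.72 [197. 210.] [0.508 0.325 0.135]
top lid_hinge 0.21 [229. 415.] [ 0.422 -0.225  0.135]
top locker
[... 585 characters left out ...]
01161097,
        1.1339805 , -0.07504308]), 'dq': array([ 6.82279386e-04, -2.54071808e-03,  1.58330602e-03,  3.89445110e-05,
       -4.46586891e-04,  3.20238007e-04,  1.89678364e-03]), 'joint_efforts': array([ 1.73550920e-04, -6.67676210e+01,  9.83497761e-01, -3.14792454e+01,
       -6.07725349e-02,  3.28689837e-02,  5.26182328e-05]), 'position': array([0.16058336, 0.60404031, 0.40476087]), 'ee_rot': array([4.07001644e-01, 3.11510653e+00, 1.57248168e-04]), 'force': array([ 0.15790706,  0.03147252, -0.01454924]), 'ft_torque': array([0.00713988, 0.01761657, 0.0092994 ]), 'gripper_force': 0.0, 'width': 1.0009185021848201}
[[-0.966  0.257  0.   ]
 [ 0.257  0.966  0.   ]
 [ 0.     0.    -1.   ]]
```

View pics/scene0.png

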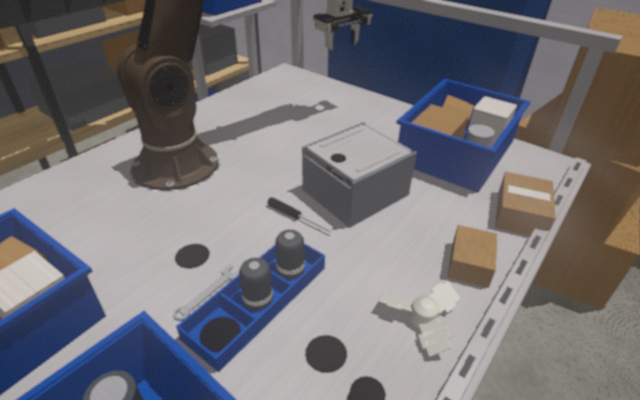

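View pics/top0.png

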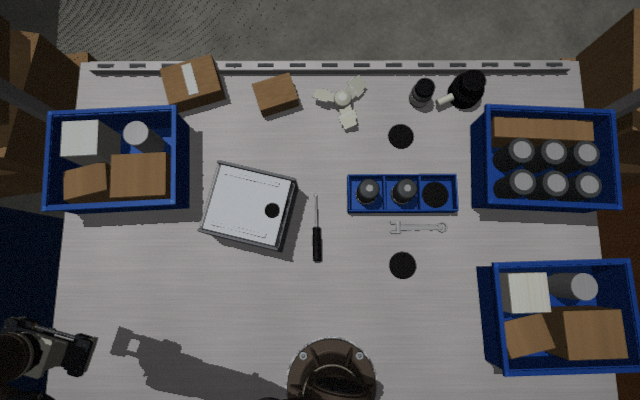

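The scene picture shows the lid disc at about (158,338) and the empty pocket's pad at (334,220). In the top picture they are at (211,272) and (194,434), and the locker is turned about 15°. Next I'll refine these.

```bash
python3 - <<'E'
from h import *
P={}
for c,dp,pp in(("scene",(158,338),(334,220)),("top",(211,272),(194,434))):
    g=cv2.imread(f"pics/{c}0.png").max(2)
    for n,p,z in(("disc",dp,.142),("pad",pp,.007)):
        m=(g<55).astype(np.uint8); k,l,st,ce=cv2.connectedComponentsWithStats(m)
        i=l[p]; print(c,n,g[p],st[i],ce[i].round(1),at(c,ce[i][::-1],z).round(4))
g=cv2.imread("pics/top0.png"); m=(g.min(2)>165).astype(np.uint8)
m2=np.zeros_like(m); m2[155:255,195:302]=m[155:255,195:302]
k,l,st,ce=cv2.connectedComponentsWithStats(m2); i=1+st[1:,4].argmax()
print(st[i]); r=cv2.minAreaRect(np.argwhere(l==i)[:,::-1].astype(np.float32)); b=cv2.boxPoints(r)
print(b.round(),[at("top",q[::-1],.14).round(3).tolist() for q in b])
arm.get_image("top")
for r in arm.silhouettes("top","lid")[:2]:
    b=cv2.boxPoints(cv2.minAreaRect(np.argwhere(r["region"])[:,::-1].astype(np.float32))); print("lid",r["conf"],b.round(),[at("top",q[::-1],.14).round(3).tolist() for q in b])
for r in arm.silhouettes("top","tray")[:1]:
    b=cv2.boxPoints(cv2.minAreaRect(np.argwhere(r["region"])[:,::-1].astype(np.float32))); print("tray",r["conf"],b.round(),[at("top",q[::-1],.045).round(3).tolist() for q in b])
E
```

```text
scene disc 63 [     0      0    640    400 246788] [326.7 204.9] [ 0.5628 -0.0075  0.142 ]
scene pad 59 [     0      0    640    400 246788] [326.7 204.9] [0.4679 0.1253 0.007 ]
top disc 15 [265 204  14  14 157] [271.7 210.3] [0.4712 0.1567 0.142 ]
top pad 20 [422 182  26  26 518] [434.8 194.3] [ 0.5381 -0.317   0.007 ]
[ 203  166   87   79 4236]
[[203. 227.]
 [219. 164.]
 [289. 181.]
 [273. 245.]] [[0.426, 0.338, 0.14], [0.599, 0.303, 0.14], [0.55, 0.111, 0.14], [0.379, 0.151, 0.14]]
lid 0.71 [[202. 228.]
 [219. 162.]
 [291. 181.]
 [275. 246.]] [[0.424, 0.339, 0.14], [0.603, 0.303, 0.14], [0.552, 0.106, 0.14], [0.376, 0.147, 0.14]]
tray 0.94 [[347. 173.]
 [458. 173.]
 [458. 213.]
 [347. 213.]] [[0.595, -0.051, 0.045], [0.595, -0.378, 0.045], [0.476, -0.371, 0.045], [0.477, -0.05, 0.045]]
```

```bash
python3 - <<'E'
from h import *
print("disc->scene",proj("scene",(.4712,.1567,.142)),"pad->scene",proj("scene",(.5381,-.317,.007)))
g=cv2.imread("pics/scene0.png").max(2).astype(float)
for p,h,z in(((158,338),14,.142),((334,220),30,.007)):
    w=g[p[0]-h:p[0]+h+1,p[1]-h:p[1]+h+1]; t=(w.min()+np.median(w))/2 if h<20 else 50
    k,l,st,ce=cv2.connectedComponentsWithStats((w<t).astype(np.uint8)); i=l[h,h]
    q=ce[i][::-1]+np.array(p)-h; print(t,st[i],q,at("scene",q,z).round(4))
arm.get_image("top")
for n,z in(("lid",.14),("tray",.045)):
    r=arm.silhouettes("top",n)[0]
    c=max(cv2.findContours(r["region"].astype(np.uint8),0,1)[0],key=len)[:,0]
    W=np.array([at("top",q[::-1],z)[:2] for q in c]).astype(np.float32)*1000
    print(n,cv2.minAreaRect(W),cv2.boxPoints(cv2.minAreaRect(W)).round())
E
```

```text
disc->scene [157.25456774 336.81364303] pad->scene [333.59212533 218.6260409 ]
119.0 [  7  10  15   9 102] [157.64705882 337.91176471] [0.4744 0.157  0.142 ]
50 [   0    0   61   61 3721] [334. 220.] [ 0.5409 -0.316   0.007 ]
lid ((488.4311828613281, 221.57781982421875), (198.56861877441406, 180.29177856445312), 76.04218292236328) [[377. 147.]
 [552. 103.]
 [600. 296.]
 [425. 340.]]
tray ((535.70849609375, -211.43423461914062), (322.65362548828125, 112.73941040039062), 89.92448425292969) [[ 479. -373.]
 [ 592. -373.]
 [ 592.  -50.]
 [ 480.  -50.]]
```

```bash
cat > go.py <<'E'
# usage: go.py x y z(tcp) yaw_of_tool_y_deg -> shift in tool axes, from measured pose
import sys; from h import *
x,y,z,yaw=map(float,sys.argv[1:5]); s=arm.observe(); M=R.from_rotvec(s["ee_rot"]).as_matrix()
d=M.T@(np.array([x,y,z])-s["position"]); cy=np.degrees(np.arctan2(M[1,1],M[0,1]))
roll=-np.radians((yaw-cy+180)%360-180)
print("shift",d.round(4),"roll",roll.round(3),"pos",s["position"].round(4),"yaw",cy.round(2),"tilt",M[2,2].round(4),"clk",s["clock"],"F",s["force"].round(1),"w",round(s["width"],3),"q",s["joints"].round(2))
E
python3 -m inch '-0.416 -0.352 0 1.554 0;-0.416 -0.352 0 1.554 0;-0.416 -0.352 0 1.554 0;-0.416 -0.352 0 1.554 0;-0.416 -0.352 0 1.554 0'
python3 go.py .4725 .157 .335 -13.96
```

```text
clock: 1.8
position: [0.3044, 0.3971, 0.4049]
ee_rot: [-1.528, -2.745, -0.001]
force: [0.2, 1.2, -0.5]
width: 0.614
gripper_force: 0.0
shift [-0.2927  0.0164  0.0698] roll 0.798 pos [0.3044 0.3971 0.4049] yaw 31.79 tilt -1.0 clk 1.8 F [ 0.2  1.2 -0.5] w 0.614 q [-1.22  0.23  0.24  1.89 -0.06  1.03 -0.4 ]
```

```bash
python3 -m inch '-0.293 0.016 0.05 0.798 0;-0.293 0.016 0.05 0.798 0;-0.293 0.016 0.05 0.798 0;-0.293 0.016 0.05 0.798 0;-0.293 0.016 0.05 0.798 0'
python3 go.py .4725 .157 .335 -13.96
```

```text
clock: 2.3
position: [0.4466, 0.196, 0.3629]
ee_rot: [-2.427, -1.995, -0.002]
force: [0.5, 0.5, -0.0]
width: 0.182
gripper_force: 0.0
shift [-0.0333  0.0329  0.0278] roll 0.049 pos [0.4466 0.196  0.3629] yaw -11.16 tilt -1.0 clk 2.3 F [ 0.5  0.5 -0. ] w 0.182 q [-0.92  0.27  0.5   1.99 -0.16  0.93 -0.54]
```

```bash
python3 -m inch '0 0 0 0 0;0 0 0 0 0'; python3 go.py .4725 .157 .335 -13.96
```

```text
clock: 2.5
position: [0.4463, 0.1967, 0.3627]
ee_rot: [2.424, 1.999, -0.0]
force: [-0.3, 0.9, 0.4]
width: 0.022
gripper_force: 0.0
shift [-0.034   0.0333  0.0277] roll 0.052 pos [0.4463 0.1967 0.3627] yaw -10.97 tilt -1.0 clk 2.5 F [-0.3  0.9  0.4] w 0.022 q [-0.92  0.27  0.5   1.99 -0.16  0.93 -0.54]
```

```bash
python3 -m inch '-0.034 0.033 0.028 0.052 0;-0.034 0.033 0.028 0.052 0;-0.034 0.033 0.028 0.052 0'; python3 go.py .4725 .157 .320 -13.96
```

```text
clock: 2.8
position: [0.4716, 0.1582, 0.3343]
ee_rot: [-2.472, -1.939, 0.002]
force: [-0.2, 0.4, 0.1]
width: 0.005
gripper_force: 0.0
shift [-0.001   0.0012  0.0143] roll 0.003 pos [0.4716 0.1582 0.3343] yaw -13.79 tilt -1.0 clk 2.8 F [-0.2  0.4  0.1] w 0.005 q [-0.83  0.32  0.51  2.   -0.21  0.87 -0.45]
```

```bash
python3 - <<'E'
from h import *
cv2.imwrite("pics/s1.png",cv2.resize(arm.get_image("scene")[90:250,240:460,::-1],None,fx=3,fy=3))
E
```

```text
(no output)
```

View pics/s1.png

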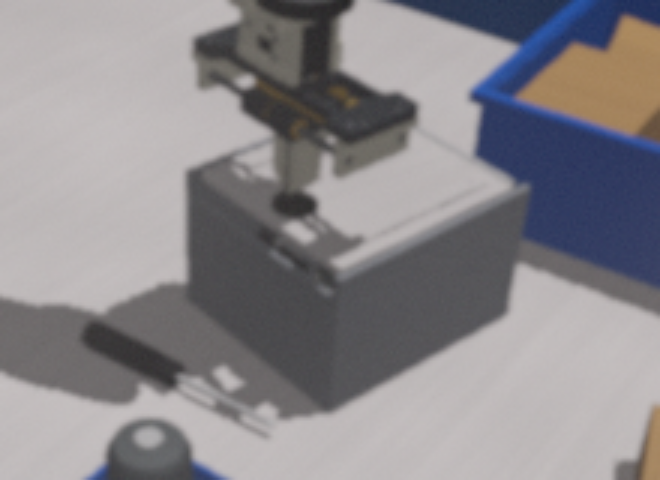

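The crop shows the closed fingertips right above the disc, at (205,295) in it. I'll press down now.

```bash
python3 -m inch '0 0 0.009 0 0;0 0 0.013 0 0;0 0 0.016 0 0;0 0 0.018 0 0;0 0 0.020 0 0'; python3 go.py .4725 .157 .312 -13.96
```

```text
clock: 3.35
position: [0.4714, 0.159, 0.3156]
ee_rot: [-2.47, -1.939, -0.001]
force: [-7.4, 1.4, 20.2]
width: 0.009
gripper_force: 10.3
shift [-0.0017  0.0016  0.0036] roll 0.004 pos [0.4714 0.159  0.3156] yaw -13.73 tilt -1.0 clk 3.35 F [-7.4  1.4 20.2] w 0.009 q [-0.82  0.35  0.5   2.02 -0.23  0.82 -0.43]
```

```bash
python3 -m inch '0 0 0 0 0;0 0 0.002 0 0'; python3 go.py .4725 .157 .312 -13.96
```

```text
clock: 3.55
position: [0.4713, 0.159, 0.3136]
ee_rot: [-2.47, -1.939, -0.001]
force: [-7.0, 0.8, 19.2]
width: 0.005
gripper_force: 9.5
shift [-0.0017  0.0016  0.0016] roll 0.004 pos [0.4713 0.159  0.3136] yaw -13.73 tilt -1.0 clk 3.55 F [-7.   0.8 19.2] w 0.005 q [-0.82  0.35  0.5   2.02 -0.23  0.82 -0.43]
```

```bash
python3 -m inch '0 0 0.001 0 0;0 0 0.002 0 0;0 0 0.002 0 0'; python3 go.py .4725 .157 .312 -13.96
```

```text
clock: 3.85
position: [0.4713, 0.159, 0.3114]
ee_rot: [-2.47, -1.939, -0.001]
force: [-5.0, 1.1, 9.8]
width: 0.009
gripper_force: 4.9
shift [-0.0017  0.0016 -0.0006] roll 0.004 pos [0.4713 0.159  0.3114] yaw -13.73 tilt -1.0 clk 3.85 F [-5.   1.1  9.8] w 0.009 q [-0.81  0.36  0.49  2.02 -0.23  0.81 -0.42]
```

Force dropped, so the latch clicked. Now I'll let the lid rise along its arc.

```bash
python3 -m inch '0 0 -0.005 0 0;0 0 -0.013 0 0;0 0 -0.022 0 0;0.001 0 -0.032 0 0;0.003 0 -0.042 0 0'; python3 go.py .4725 .157 .312 -13.96
```

```text
clock: 4.35
position: [0.4727, 0.1613, 0.3539]
ee_rot: [2.472, 1.938, 0.001]
force: [0.5, 4.0, 3.3]
width: 0.007
gripper_force: 1.6
shift [-0.0042  0.0008  0.0419] roll 0.003 pos [0.4727 0.1613 0.3539] yaw -13.81 tilt -1.0 clk 4.35 F [0.5 4.  3.3] w 0.007 q [-0.85  0.3   0.52  1.97 -0.19  0.91 -0.47]
```

```bash
python3 -m inch '0.003 0 -0.0115 0 0;0.006 0 -0.023 0 0;0.011 0 -0.034 0 0;0.016 0 -0.045 0 0;0.022 0 -0.055 0 0'; python3 go.py .4725 .157 .312 -13.96
```

```text
clock: 4.85
position: [0.4779, 0.1826, 0.4087]
ee_rot: [2.472, 1.938, 0.0]
force: [-0.6, 1.0, 2.3]
width: 0.002
gripper_force: 1.2
shift [-0.0262  0.0008  0.0967] roll 0.002 pos [0.4779 0.1826 0.4087] yaw -13.83 tilt -1.0 clk 4.85 F [-0.6  1.   2.3] w 0.002 q [-0.89  0.26  0.53  1.87 -0.15  1.05 -0.54]
```

```bash
python3 -m inch '0.006 0 -0.010 0 0;0.014 0 -0.019 0 0;0.022 0 -0.028 0 0;0.030 0 -0.0365 0 0;0.039 0 -0.044 0 0'; python3 go.py .4725 .157 .312 -13.96
```

```text
clock: 5.35
position: [0.4872, 0.2209, 0.4524]
ee_rot: [-2.472, -1.938, 0.0]
force: [-0.2, 0.6, 2.1]
width: 0.003
gripper_force: 0.9
shift [-0.0656  0.001   0.1404] roll 0.003 pos [0.4872 0.2209 0.4524] yaw -13.82 tilt -1.0 clk 5.35 F [-0.2  0.6  2.1] w 0.003 q [-0.94  0.26  0.53  1.75 -0.14  1.17 -0.61]
```

```bash
python3 -m inch '0.005 0 -0.015 0 0;0.005 0 -0.03 0 0;0.005 0 -0.05 0 0;0.005 0 -0.075 0 0;0.005 0 -0.10 0 0'; python3 go.py .4725 .157 .56 -13.96; python3 -m inch '-0.05 0 0 0 0.0918;-0.1 0 0 0 0.0918;-0.1 0 0 0 0.0918;-0.1 0 0 0 0.0918;-0.1 0 0 0 0.0918'
cat > lk.py <<'E'
from h import *
cv2.imwrite("pics/s2.png",arm.get_image("scene")[...,::-1]); cv2.imwrite("pics/t2.png",arm.get_image("top")[...,::-1])
for c in("scene","top"):
    for q,z in(("filter_mid",.0605),("filter",.008)):
        for r in arm.place_of(c,q)[:5]: print(c,q,round(r["conf"],2),np.round(r["point"]),at(c,r["point"],z).round(3))
    for r in arm.silhouettes(c,"filter")[:4]:
        k=np.argwhere(r["region"]); print(c,"sil",round(r["conf"],2),k.min(0),k.max(0),k.mean(0).round(1))
E
python3 lk.py
```

```text
clock: 5.85
position: [0.4881, 0.2254, 0.5523]
ee_rot: [2.472, 1.938, -0.003]
force: [1.1, 0.3, 0.2]
width: 0.005
gripper_force: 0.0
shift [-0.0702  0.0012 -0.0076] roll 0.003 pos [0.4881 0.2254 0.5523] yaw -13.82 tilt -1.0 clk 5.85 F [1.1 0.3 0.2] w 0.005 q [-0.96  0.21  0.54  1.57 -0.11  1.4  -0.65]
clock: 6.35
position: [0.4644, 0.1291, 0.5516]
ee_rot: [-2.471, -1.94, 0.001]
force: [-0.1, -0.3, 0.5]
width: 0.393
gripper_force: 0.0
scene filter_mid 0.61 [172. 357.] [0.487 0.235 0.06 ]
scene filter_mid 0.32 [ 80. 403.] [0.289 0.844 0.06 ]
scene filter 0.62 [191. 356.] [0.495 0.221 0.008]
scene sil 0.92 [154 346] [184 369] [167.2 356.2]
top filter 0.62 [228. 316.] [0.438 0.041 0.008]
```

```bash
python3 go.py .4725 .157 .56 -13.96; python3 - <<'E'
import cv2
a=cv2.imread("pics/s2.png")[60:260,240:520];b=cv2.imread("pics/t2.png")[100:300,120:400]
cv2.imwrite("pics/v2.png",cv2.resize(cv2.vconcat([a,b]),None,fx=1.5,fy=1.5))
E
```

```text
shift [ 0.0297  0.0009 -0.0084] roll 0.003 pos [0.4645 0.1284 0.5516] yaw -13.79 tilt -1.0 clk 6.75 F [ 0.1 -0.2 -0.3] w 0.741 q [-0.9   0.09  0.58  1.69 -0.05  1.37 -0.55]
```

View pics/v2.png

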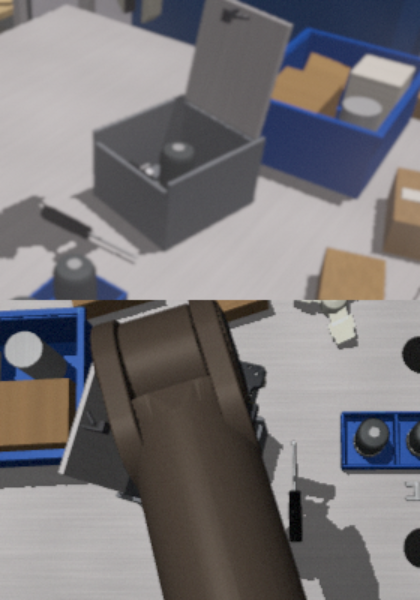

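The picture shows the lid standing open and the filter inside at about scene (160,358). The arm hides it in the top view, so I'll move aside for a second view.

```bash
python3 -m inch '-0.25 0 0 0 0.0918;-0.25 0 0 0 0.0918;-0.25 0 0 0 0.0918;-0.25 0 0 0 0.0918;-0.25 0 0 0 0.0918'; python3 lk.py; python3 - <<'E'
import cv2
a=cv2.imread("pics/s2.png")[130:210,320:400];b=cv2.imread("pics/t2.png")[150:270,180:300]
cv2.imwrite("pics/v3.png",cv2.hconcat([cv2.resize(a,(400,400)),cv2.resize(b,(400,400))]))
E
```

```text
clock: 7.25
position: [0.4038, -0.1167, 0.5519]
ee_rot: [-2.472, -1.938, -0.001]
force: [0.6, -0.5, -0.3]
width: 1.0
gripper_force: 0.0
scene filter_mid 0.95 [176. 356.] [0.492 0.219 0.06 ]
scene filter_mid 0.45 [ 80. 403.] [0.29  0.843 0.06 ]
scene filter 0.8 [188. 351.] [0.477 0.225 0.008]
scene sil 0.6 [154 345] [184 369] [167.6 355.8]
top filter_mid 0.86 [209. 252.] [0.486 0.223 0.06 ]
top filter 0.81 [211. 254.] [0.489 0.226 0.008]
top sil 0.75 [195 239] [219 264] [207.4 251.3]
top sil 0.6 [139 159] [226 220] [185.7 190.4]
```

View pics/v3.png

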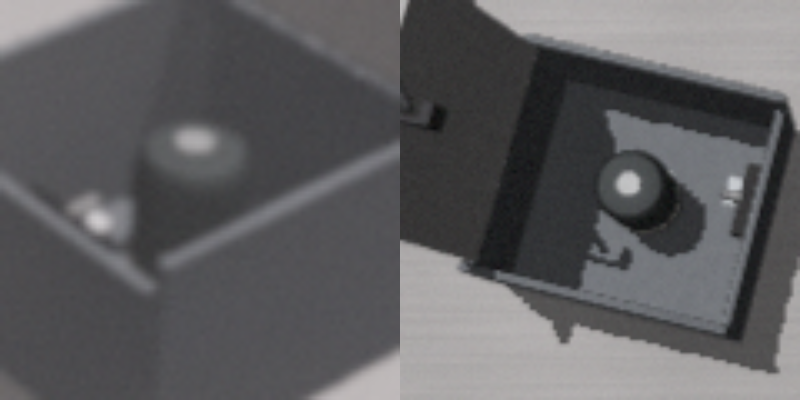

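The left crop shows the filter's white top at (139,197), and the right crop shows it at (184,628). I'll intersect these with z = 0.113.

```bash
python3 - <<'E'
from h import *
print(at("scene",(157.9,359.5),.113),at("top",(205.2,248.4),.113))
for c,bx in(("scene",(150,350,166,370)),("top",(198,240,213,257))):
    im=cv2.imread(f"pics/{c[0]}2.png").min(2).astype(float)[bx[0]:bx[2],bx[1]:bx[3]]
    k,l,st,ce=cv2.connectedComponentsWithStats((im>120).astype(np.uint8)); i=1+st[1:,4].argmax() if k>1 else 0
    q=ce[i][::-1]+bx[:2]; print(c,st[i],q,at(c,q,.113).round(4))
E
python3 go.py .483 .2245 .45 -13.96
```

```text
[0.49418307 0.22781626 0.113     ] [0.48938802 0.22422219 0.113     ]
scene [ 5  6  8  5 36] [157.88888889 358.47222222] [0.4921 0.2262 0.113 ]
top [ 5  3  7  8 46] [204.60869565 248.        ] [0.491  0.2254 0.113 ]
shift [ 0.3467 -0.0042  0.1015] roll 0.005 pos [ 0.4052 -0.1134  0.5516] yaw -13.67 tilt -1.0 clk 7.65 F [ 0.6 -0.2 -0.7] w 1.001 q [-0.68 -0.08  0.79  1.82  0.06  1.38 -0.14]
```

```bash
python3 go.py .491 .2257 .257 -13.96; python3 -m inch '0.35 0.003 0.10 0.005 0.0918;0.35 0.003 0.10 0.005 0.0918;0.35 0.003 0.10 0.005 0.0918;0.35 0.003 0.10 0.005 0.0918;0.35 0.003 0.10 0.005 0.0918' ;python3 go.py .491 .2257 .257 -13.96
```

```text
shift [0.3499 0.0033 0.2945] roll 0.005 pos [ 0.4052 -0.1134  0.5516] yaw -13.67 tilt -1.0 clk 7.65 F [ 0.6 -0.2 -0.7] w 1.001 q [-0.68 -0.08  0.79  1.82  0.06  1.38 -0.14]
clock: 8.15
position: [0.4641, 0.1213, 0.4822]
ee_rot: [-2.475, -1.935, 0.0]
force: [1.5, -0.6, 0.7]
width: 1.002
gripper_force: 0.0
shift [0.1077 0.0009 0.2252] roll -0.0 pos [0.4641 0.1213 0.4822] yaw -13.97 tilt -1.0 clk 8.15 F [ 1.5 -0.6  0.7] w 1.002 q [-0.88  0.13  0.59  1.83 -0.08  1.21 -0.51]
```

```bash
python3 -m inch '0.05 0.001 0.02 0 0.0918;0.095 0.001 0.04 0 0.0918;0.108 0.001 0.085 0 0.0918;0.108 0.001 0.13 0 0.0918;0.108 0.001 0.155 0 0.0918' ;python3 go.py .491 .2257 .257 -13.96
```

```text
clock: 8.65
position: [0.4898, 0.2245, 0.3239]
ee_rot: [-2.473, -1.937, 0.008]
force: [0.6, 0.0, 0.1]
width: 0.999
gripper_force: 0.0
shift [0.0017 0.0011 0.0669] roll 0.001 pos [0.4898 0.2245 0.3239] yaw -13.88 tilt -1.0 clk 8.65 F [0.6 0.  0.1] w 0.999 q [-0.9   0.41  0.49  1.91 -0.24  0.89 -0.52]
```

```bash
python3 -m inch '0.001 0.001 0.015 0 0.0918;0.001 0.001 0.03 0 0.0918;0.001 0.001 0.045 0 0.0918;0.001 0.001 0.058 0 0.0918;0.001 0.001 0.064 0 0.0918' ;python3 go.py .491 .2257 .257 -13.96
```

```text
clock: 9.15
position: [0.492, 0.2241, 0.2625]
ee_rot: [-2.476, -1.933, 0.003]
force: [0.0, -0.0, -0.4]
width: 1.001
gripper_force: 0.0
shift [ 0.0013 -0.0013  0.0055] roll -0.001 pos [0.492  0.2241 0.2625] yaw -14.02 tilt -1.0 clk 9.15 F [ 0.  -0.  -0.4] w 1.001 q [-0.85  0.49  0.45  1.96 -0.3   0.75 -0.47]
```

```bash
python3 -m inch '0.001 -0.001 0.003 0 0.0918;0.001 -0.001 0.003 0 0.05;0.001 -0.001 0.003 0 0.05;0.001 -0.001 0.003 0 0.05;0.001 -0.001 0.003 0 0.05' 30;python3 go.py .491 .2257 .257 -13.96
```

```text
clock: 9.65
position: [0.492, 0.2246, 0.2615]
ee_rot: [-2.477, -1.932, -0.001]
force: [-3.2, 1.6, 3.0]
width: 0.701
gripper_force: 1.5
shift [ 0.0008 -0.0012  0.0045] roll -0.002 pos [0.492  0.2246 0.2615] yaw -14.1 tilt -1.0 clk 9.65 F [-3.2  1.6  3. ] w 0.701 q [-0.85  0.49  0.45  1.97 -0.31  0.75 -0.47]
```

```bash
python3 -m inch '0 0 0 0 0.045;0 0 0 0 0.045;0 0 0 0 0.045' 35;python3 go.py .491 .2257 .257 -13.96
```

```text
clock: 9.95
position: [0.4918, 0.2248, 0.2614]
ee_rot: [-2.477, -1.932, -0.0]
force: [-2.8, 1.1, 6.2]
width: 0.664
gripper_force: 35.0
shift [ 0.0007 -0.001   0.0044] roll -0.002 pos [0.4918 0.2248 0.2614] yaw -14.09 tilt -1.0 clk 9.95 F [-2.8  1.1  6.2] w 0.664 q [-0.85  0.49  0.45  1.97 -0.31  0.75 -0.47]
```

```bash
python3 -m inch '0 0 -0.005 0 0.045;0 0 -0.015 0 0.045;0 0 -0.03 0 0.045;0 0 -0.05 0 0.045;0 0 -0.075 0 0.045' 40;python3 go.py .45 .05 .45 0
```

```text
clock: 10.45
position: [0.4915, 0.2242, 0.3365]
ee_rot: [2.477, 1.931, -0.003]
force: [0.6, -0.4, -5.0]
width: 0.665
gripper_force: 40.0
shift [-0.1793  0.0022 -0.1132] roll -0.246 pos [0.4915 0.2242 0.3365] yaw -14.12 tilt -1.0 clk 10.45 F [ 0.6 -0.4 -5. ] w 0.665 q [-0.9   0.39  0.51  1.9  -0.23  0.91 -0.53]
```

```bash
python3 -m inch '0 0 -0.035 0 0.045;0 0 -0.07 0 0.045;0 0 -0.1 0 0.045;0 0 -0.11 0 0.045' 40;python3 go.py .538 -.316 .445 0
```

```text
clock: 10.85
position: [0.4925, 0.2242, 0.4494]
ee_rot: [2.477, 1.931, 0.007]
force: [-0.5, 0.8, -4.7]
width: 0.666
gripper_force: 40.0
shift [-0.5127  0.176   0.0032] roll -0.247 pos [0.4925 0.2242 0.4494] yaw -14.13 tilt -1.0 clk 10.85 F [-0.5  0.8 -4.7] w 0.666 q [-0.95  0.27  0.55  1.75 -0.16  1.16 -0.6 ]
```

```bash
python3 -m inch '-0.015 0.005 0 -0.02 0.045;-0.045 0.015 0 -0.06 0.045;-0.08 0.027 0 -0.1 0.045;-0.115 0.039 0 -0.14 0.045;-0.15 0.051 0 -0.18 0.045';python3 go.py .538 -.316 .445 0
```

```text
clock: 11.35
position: [0.5043, 0.0652, 0.4451]
ee_rot: [-2.291, -2.149, 0.002]
force: [0.1, 0.1, -5.6]
width: 0.666
gripper_force: 40.0
shift [-3.782e-01  5.810e-02  3.000e-04] roll -0.064 pos [0.5043 0.0652 0.4451] yaw -3.68 tilt -1.0 clk 11.35 F [ 0.1  0.1 -5.6] w 0.666 q [-0.71  0.22  0.59  1.83 -0.13  1.14 -0.14]
```

```bash
python3 -m inch '-0.04 0.006 0 -0.02 0.045;-0.08 0.012 0 -0.04 0.045;-0.12 0.018 0 -0.064 0.045;-0.16 0.025 0 -0.064 0.045;-0.2 0.031 0 -0.064 0.045';python3 go.py .538 -.316 .445 0
```

```text
clock: 11.85
position: [0.5221, -0.1364, 0.4451]
ee_rot: [-2.223, -2.218, 0.001]
force: [0.6, 1.3, -4.1]
width: 0.665
gripper_force: 40.0
shift [-1.795e-01  1.630e-02  1.000e-04] roll -0.002 pos [ 0.5221 -0.1364  0.4451] yaw -0.11 tilt -1.0 clk 11.85 F [ 0.6  1.3 -4.1] w 0.665 q [-0.36  0.29  0.67  1.76 -0.2   1.16  0.37]
```

```bash
python3 -m inch '-0.04 0.006 0 0 0.045;-0.08 0.012 0 0 0.045;-0.12 0.018 0 0 0.045;-0.155 0.022 0 0 0.045;-0.17 0.024 0 0 0.045';python3 go.py .538 -.316 .445 0
```

```text
clock: 12.35
position: [0.545, -0.3088, 0.4448]
ee_rot: [-2.228, -2.214, 0.005]
force: [0.2, -0.8, -5.1]
width: 0.662
gripper_force: 40.0
shift [-0.0073 -0.0069 -0.0002] roll -0.007 pos [ 0.545  -0.3088  0.4448] yaw -0.38 tilt -1.0 clk 12.35 F [ 0.2 -0.8 -5.1] w 0.662 q [-0.02  0.46  0.69  1.55 -0.3   1.24  0.7 ]
```

```bash
python3 -m inch '-0.007 -0.006 0.02 0 0.045;-0.007 -0.006 0.055 0 0.045;-0.007 -0.006 0.09 0 0.045;-0.007 -0.006 0.12 0 0.045;-0.007 -0.006 0.135 0 0.045';python3 go.py .538 -.316 .2604 0; python3 - <<'E'
from h import *
cv2.imwrite("pics/s4.png",cv2.resize(arm.get_image("scene")[190:390,140:360,::-1],None,fx=3,fy=3))
E
```

```text
clock: 12.85
position: [0.5393, -0.3105, 0.3075]
ee_rot: [-2.22, -2.216, 0.002]
force: [0.6, -0.0, -4.8]
width: 0.661
gripper_force: 40.0
shift [-0.0056 -0.0011  0.047 ] roll -0.002 pos [ 0.5393 -0.3105  0.3075] yaw -0.09 tilt -1.0 clk 12.85 F [ 0.6 -0.  -4.8] w 0.661 q [ 0.03  0.58  0.62  1.73 -0.39  0.97  0.8 ]
```

View pics/s4.png

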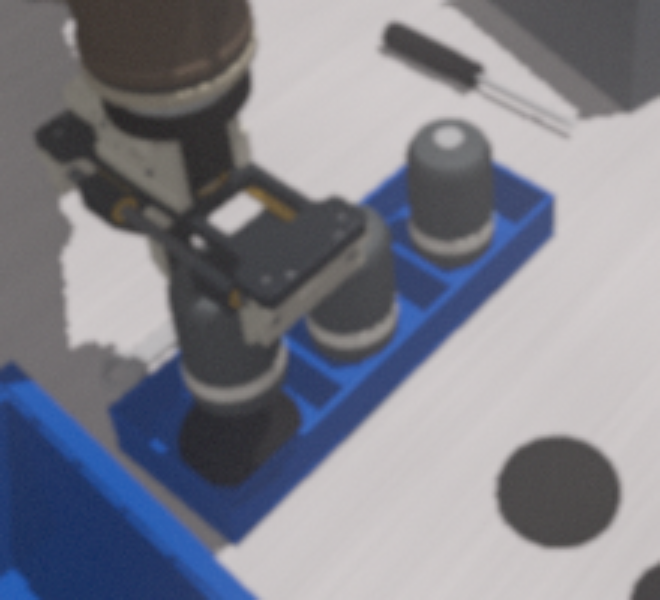

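The crop shows the filter hanging upright over the pad, at crop (400,230), clear of the stock filters. I'll lower it slowly.

```bash
python3 -m inch '-0.004 -0.001 0.012 0 0.045;-0.006 -0.001 0.024 0 0.045;-0.006 -0.001 0.034 0 0.045;-0.006 -0.001 0.04 0 0.045;-0.006 -0.001 0.043 0 0.045';python3 go.py .538 -.316 .2604 0
```

```text
clock: 13.4
position: [0.5392, -0.3178, 0.2676]
ee_rot: [-2.223, -2.219, -0.0]
force: [0.3, 0.4, -4.9]
width: 0.666
gripper_force: 40.0
shift [ 0.0018 -0.0012  0.0072] roll -0.002 pos [ 0.5392 -0.3178  0.2676] yaw -0.12 tilt -1.0 clk 13.4 F [ 0.3  0.4 -4.9] w 0.666 q [ 0.06  0.63  0.59  1.75 -0.43  0.89  0.84]
```

```bash
python3 -m inch '0.001 -0.001 0.002 0 0.045;0.001 -0.001 0.004 0 0.045;0.001 -0.001 0.005 0 0.045;0.001 -0.001 0.006 0 0.045;0.001 -0.001 0.006 0 0.045';python3 go.py .538 -.316 .2604 0
```

```text
clock: 13.9
position: [0.5382, -0.3169, 0.2621]
ee_rot: [2.224, 2.219, 0.0]
force: [-0.2, -0.2, -4.0]
width: 0.667
gripper_force: 40.0
shift [ 0.0009 -0.0002  0.0017] roll -0.002 pos [ 0.5382 -0.3169  0.2621] yaw -0.12 tilt -1.0 clk 13.9 F [-0.2 -0.2 -4. ] w 0.667 q [ 0.06  0.63  0.58  1.76 -0.44  0.88  0.84]
```

```bash
python3 -m inch '0 0 0.001 0 0.045;0 0 0.002 0 0.045;0 0 0.002 0 0.045';python3 go.py .538 -.316 .2604 0
```

```text
clock: 14.2
position: [0.5382, -0.3172, 0.2605]
ee_rot: [2.224, 2.218, 0.0]
force: [-2.0, 0.8, 0.7]
width: 0.667
gripper_force: 40.0
shift [ 0.0012 -0.0002  0.0001] roll -0.002 pos [ 0.5382 -0.3172  0.2605] yaw -0.13 tilt -1.0 clk 14.2 F [-2.   0.8  0.7] w 0.667 q [ 0.07  0.64  0.58  1.76 -0.44  0.88  0.84]
```

The weight is now on the floor of the pocket, so I'll release slowly and withdraw.

```bash
python3 -m inch '0 0 0 0 0.0918;0 0 0 0 0.0918;0 0 0 0 0.0918;0 0 0 0 0.0918;0 0 0 0 0.0918' 10; python3 -m inch '0 0 0 0 0.0918;0 0 0 0 0.0918'; python3 go.py .538 -.316 .4 0
```

```text
clock: 14.7
position: [0.5383, -0.3169, 0.2601]
ee_rot: [2.224, 2.219, 0.0]
force: [-0.3, 0.1, -0.9]
width: 0.991
gripper_force: 0.0
clock: 14.9
position: [0.5382, -0.3169, 0.2601]
ee_rot: [2.224, 2.219, 0.0]
force: [-0.1, 0.1, 0.1]
width: 0.999
gripper_force: 0.0
shift [ 0.0009 -0.0002 -0.1399] roll -0.002 pos [ 0.5382 -0.3169  0.2601] yaw -0.12 tilt -1.0 clk 14.9 F [-0.1  0.1  0.1] w 0.999 q [ 0.07  0.64  0.58  1.76 -0.44  0.88  0.84]
```

```bash
python3 -m inch '0 0 -0.01 0 0.0918;0 0 -0.035 0 0.0918;0 0 -0.07 0 0.0918;0 0 -0.11 0 0.0918;0 0 -0.15 0 0.0918'; python3 -m inch '0.02 0 -0.03 0 0.0918;0.06 0 -0.05 0 0.0918;0.11 0 -0.05 0 0.0918;0.15 0 -0.05 0 0.0918;0.15 0 -0.05 0 0.0918'; python3 - <<'E'
from h import *
a=arm.get_image("scene")[...,::-1]; b=arm.get_image("top")[...,::-1]
cv2.imwrite("pics/f5.png",cv2.hconcat([cv2.resize(a[90:390,140:440],(400,400)),cv2.resize(b[120:280,320:480],(400,400))]))
E
```

```text
clock: 15.4
position: [0.5378, -0.317, 0.4122]
ee_rot: [2.224, 2.219, -0.0]
force: [1.2, -0.7, -0.1]
width: 0.999
gripper_force: 0.0
clock: 15.9
position: [0.5394, -0.1607, 0.4605]
ee_rot: [-2.213, -2.227, -0.005]
force: [0.0, 0.1, 0.2]
width: 1.003
gripper_force: 0.0
```

View pics/f5.png

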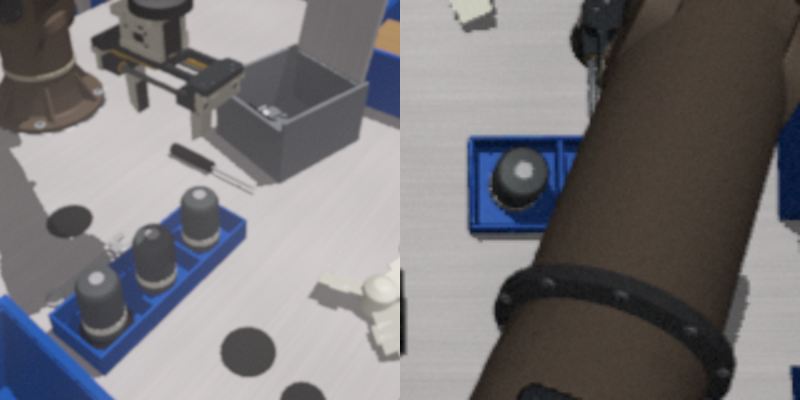

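The picture shows the filter standing upright in the end pocket at (300,102), the stock filters undisturbed, the lid open and the gripper clear.

```bash
python3 -c "
from cell import arm
print(arm.observe()['dq'].round(3)); print(arm.sign_off())"
```

```text
[ 0.041  0.012  0.028 -0.007  0.005 -0.004  0.007]
the job is handed in; nothing more can be done
None
```

I handed the job in at about 16 s of the 54 s allowed: the latch was pressed and the lid eased open, and the filter canister stands upright in the empty tray pocket. The last picture shows the stock filters, screwdriver and wrench where they lay; no verdict was returned.

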